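Refit the control knob of a 3D printer

ROBOT

A 6-joint arm with a two-finger parallel gripper is mounted at the origin on the work surface. World frame = base frame: x ahead of the robot, y to its left, z up, the work surface at z = 0. Lengths are in m, angles in rad, forces in N, time in s.
With the tool pointing down it reaches from about 0.35 to 0.975 m from the base axis. Payload 7.1 kg.
Tool frame: the origin (TCP) lies at the very end of the fingers, on their centre line; the grasp point (between the pads) lies 19 mm behind it; z points along the fingers, y is the line along which they close (so a half turn about z gives the same grasp; the last joint's range is limited). The gripper opens to 88 mm and grips with 3 to 60 N. Pads are 20 mm wide; open, the fingers measure 115 mm over their backs; the gripper's body (75 mm by 178 mm) begins 61 mm behind the grasp point.
Start: joints at [1.194, 0.423, 1.63, -0, 1.089, -0.019], TCP at [0.219, 0.585, 0.223] pointing down, gripper open.
Joint ranges: [-3, 3], [-0.9, 2.11], [0.09, 2.58], [-1.31, 4.45], [0.11, 2.69], [-2.54, 2.54]. Speed limits (rad/s): [2.39, 2.39, 3.01, 3.14, 3.14, 3.14].

INTERFACE

Orientations are given as [roll, pitch, yaw] about the fixed x, y, z axes, in that order (R = Rz(yaw) Ry(pitch) Rx(roll)).
In Python, from rig import manip, get_image, get_calibration, search_frame, cut_out, place_of gives the robot as it stands. The module is installed in compiled form; this text tells all that it offers.
- The arm moves only by the tool carry_out, never from a script. Its argument "rows" is a list of rows, each a list of 7 numbers: the shift along the tool's x, y, z in mm, then the turn, a rotation vector about the tool's x, y, z in degrees, then the closure, from -1 (fully open) to 1 (shut), so that 0 is half open. A call has 1 to 12 rows; each row is the pose to reach, as a shift and turn from the pose commanded when the call began, along the tool's axes at that moment; what a row does not reach only later rows make up. A row lasts 1/12 s, in which the tool goes at most 41.7 mm and 7.16 degrees, less where a joint would pass 70% of its speed; a pose out of reach is approached as far as the arm can. A call with a gripper value outside its range is refused whole. The fingers move at their own pace and stop on an object; "force" is the grip in N (left out, the last holds). Time passes only in rows, so rows that repeat a pose let the fingers close. It gives the time, the measured TCP pose, the force, the opening and the grip force at its end, in the units of the state.
- manip.read_state(): the state, without advancing time (a new reading comes with each control period).
- get_image(name): name is "side" or "top" or "wrist"; returns the picture (384x512x3 uint8, red, green, blue); there is no depth.
- get_calibration(name): a dict with "camera_matrix" (3x3 intrinsics, pixels), "T" (4x4, takes a point from camera to world coordinates); the wrist camera has in their place "tool_from_camera" (4x4, takes a point from camera to tool coordinates, whose origin is the TCP and whose axes are the flange's). Camera axes: x right, y down, z forward; pixel columns grow to the right and rows downward; lengths in m; the calibration is good to about 2 mm. A picture is of the moment at which its call begins: read the wrist's pose just before it. get_calibration takes no time and is no camera call.
- manip.job_done(): hands the job in; it is judged then, once.
Trained networks look in the newest picture that a camera, given by its name, has taken for a name from the list of things; names that differ only in an ending like _2 or _b are one class to them, and where a whole thing is asked for, a point or a joint stands for the part that bears it (a point fixed in the world has none). Each returns a list of dicts, best first, with "p" (0 to 1); they miss things now and then, are a little off and sometimes report something else, mostly with a low value. They report only what shows in the picture. A call takes as long as a camera call.
- search_frame(thing, camera): "rect" ([left, top, width, height] in pixels, round what is visible of it).
- cut_out(thing, camera): "pixels" (384x512 bool, what is visible of it) and "rect" ([left, top, width, height] in pixels, round what is visible of it).
- place_of(thing, camera): "at" ([column, row] in pixels: a listed point, or the origin of a listed thing).
The state is a dict: "time": time; "q": joint angles; "qd": joint speeds; "effort": joint torques, N m; "eef_pos": TCP position; "orientation": TCP orientation; "wrist_force": force on the tool from outside, world axes, zero at the start; "ft_torque": the same for the moment, N m; "opening": opening from 0.0 (shut) to 1.0 (fully open); "gripper_force": force on a finger pad.
Only numpy, scipy, OpenCV 4.12 (cv2) and the standard library are available. Lean on these libraries where they do the work, as an engineer would, in place of code of your own. Each camera call takes 0.05 s, during which the arm holds its last target. There are 200 camera calls.

TASK

Prise open the hinged cover of the printer's control unit with the blade of the scraper (not with the gripper), swing the cover right over until it lies open, and lay the scraper flat on the bench, clear of the unit. Then take the knob, turn it so that its flat-sided bore matches the D-shaped shaft in the well, push it fully home and keep it pushed so that the shaft's spring is pressed right in: finish still gripping and pressing the knob. Leave everything else on the bench where it is.

Things in the scene. Friction and masses are not known exactly. Their poses are not given: they have to be found in the camera images.
- unit: Black control unit, fixed. Origin: on the bench under the middle of its square well (130 x 130 mm outside, 5 mm walls), below the shaft; z up; a 50 mm high screen housing adjoins at +x, x = 65 to 185 mm. Well floor 20 mm above the bench; three walls 64 mm high, the -y wall only 56 mm, leaving a slot 8 mm high and 120 mm wide under the cover on the -y side.
- slot (a point): Fixed point on the unit, axes as unit: middle of the entrance of the 8 mm slot (4 mm below the cover's underside, 4 mm above the level of the wall's top), straight below the free edge of the closed cover, which overhangs the wall's outer face by 8 mm. A blade enters along +y of the unit.
- cover_hinge (a point): Fixed point on the unit, axes as unit: middle of the cover's hinge line, which runs along the unit's x axis, 64 mm above the bench, 65 mm to +y of the shaft; on the plane of the cover's underside.
- cover (a joint): Opening angle (rad) of the flat grey cover (130 mm along x, 138 mm from the hinge to its free edge, 4 mm thick, 60 g, no handle, free hinge): 0 closed, lying flat over the well; 1.57 upright; 3.0 lying fully open on the +y side. It falls shut below about 1.57 and falls open beyond.
- shaft_top (a point): Centre of the steel D-shaft's top end, on its axis, 43 mm above the bench while not pressed. Shaft 12 mm in diameter, its flat 3 mm from the axis on this frame's +x side, top chamfered 2.5 mm; z up. It stands 22.5 mm above the collar at its foot. It turns with slight friction (0.03 N m) and starts within 0.6 rad of the unit's x axis.
- plunger (a joint): How far (m) the shaft is pushed down against its spring: 0 up, 0.004 fully in. The spring takes 3 N to start and 8 N fully in.
- scraper: Scraper lying flat, 200 mm long: wooden handle 110 mm long, 22 mm wide and 20 mm high, steel blade 50 mm wide and 2 mm thick. x points towards the blade, z up. Origin: under the grip point of the handle (its underside is z = 0); the handle runs from x = -70 to +40 mm, the blade from +60 to +130 mm, the blade's mid-plane at z = 10 mm. 90 g.
- scraper_tip (a point): Middle of the blade's straight front edge, 130 mm ahead of scraper's origin and 10 mm above its underside; axes as scraper.
- knob: Black knob, 34 mm high, 40 g, standing on its round skirt (40 mm across, 18 mm high), bore downwards. Origin: centre of its underside; z up. Grip bar along x on top, 38 mm long, 14 mm wide, at 18 to 34 mm height, with a pointed nose at +x reaching x = 28 mm. Bore 13.6 mm across, 16 mm deep, its flat on the nose's side: home, the underside is 16 mm below shaft_top.
- wheel: BYSTANDER: black round bed-levelling thumbwheel with scalloped rim, 48 mm across, 12 mm high; no grip bar, it is not the knob. Must stay where it is.
- clip_a: BYSTANDER: small white printed clip, about 50 mm long, 6 mm high. Must stay where it is.
- clip_b: BYSTANDER: another small white printed clip, the same as clip_a. Must stay where it is.
- bracket: BYSTANDER: white printed L-bracket, 30 x 30 x 30 mm. Must stay where it is.
- pot: BYSTANDER: open aluminium pot, 52 mm across, 40 mm high. Must stay where it is.
- glue: BYSTANDER: white glue stick standing up, 28 mm across, 95 mm high. Must stay where it is.
- tweezers: BYSTANDER: steel tweezers lying flat, about 125 mm long, 8 mm high. Must stay where it is.

How it is judged:
On the way, in this order (a step that is already met when the one before it is completed fails the run):
1. the scraper's blade lifts the cover (value of joint cover above 0.3 rad and contact force between scraper and cover_c0 above 0.05 N), for 0.1 s.
2. the cover lies open (value of joint cover above 2.6 rad), for 0.2 s.
3. the scraper lies on the bench, let go, clear of the unit (height (world z) of scraper below 0.015 m and height (world z) of scraper_tip below 0.03 m and contact force between scraper and unit below 0.05 N and contact force between scraper and the arm below 0.05 N and contact force between scraper and the fingers below 0.05 N), for 0.2 s.
4. the knob is fully home on the shaft, its flat matching (horizontal distance between knob and shaft_top below 0.003 m and z of knob in the frame of shaft_top below -0.0135 m and angle between the z axis of knob and the z axis of shaft_top, either way round below 0.12 rad and angle between the x axis of knob and the x axis of shaft_top, either way round below 0.45 rad), for 0.2 s.
At the end, for the whole second after the job is handed in: The knob is home on the shaft (2.5 mm in depth, 3 mm off axis, upright to 0.12 rad, flats within 0.45 rad), gripped (over 2 N) and pressing the shaft in by over 3 of its 4 mm; the cover lies open (over 2.6 rad); the scraper lies flat on the bench, clear of unit and robot (all of step 3 and all of step 4 and value of joint cover above 2.6 rad and value of joint plunger above 0.003 m and contact force between the fingers and knob above 2 N and linear speed of knob below 0.02 m/s); the arm keeps its last pose, push and grip.
It fails at once if the robot itself, not the scraper, touches the cover before it has passed upright (value of joint cover below 1.4 rad and contact force between any of the fingers, the arm and cover_c0 above 0.5 N).
It fails at once if a bystander is moved by more than 30 mm (distance of any of wheel, clip_a, clip_b, bracket, pot, glue, tweezers from where it was at the start of the episode above 0.03 m).
It also fails if it takes over 64 s, if anything falls off the work surface, if the arm or the gripper's body presses on something with over 40 N, if the wrist force passes 120 N, or if a joint passes its speed limit or range.

## Working session

There is one attempt and no reset: what is moved stays moved. The work goes in short steps, Python scripts to look and compute and a tool call to move; the robot and the scene stay as the last step left them, time stands still between calls to the robot, and variables do not carry over. Pictures are saved under pics/ and viewed, at most 10 in all, crops included, and the job is handed in when it is done.

Besides the shell and the picture viewer there is one more tool, called after "Call:" as name(argument=value, ...) on one line, values as JSON. carry_out: Moves the arm, as the interface text tells. Its arguments: {"type":"object","properties":{"rows":{"type":"array"},"force":{"type":"number"}},"required":["rows"]}

```bash
mkdir -p pics
cat > h.py <<'E'
import numpy as np, cv2
from rig import manip, get_image, get_calibration, search_frame, cut_out, place_of
from scipy.spatial.transform import Rotation as Ro
def toolT(s=None):
    s=s or manip.read_state(); T=np.eye(4); T[:3,:3]=Ro.from_euler('xyz',s['orientation']).as_matrix(); T[:3,3]=s['eef_pos']; return T
def camT(name):
    c=get_calibration(name); K=np.array(c['camera_matrix'])
    return K,(toolT()@np.array(c['tool_from_camera']) if name=='wrist' else np.array(c['T']))
def px2w(name,uv,z,KT=None):
    K,T=KT or camT(name); d=T[:3,:3]@np.linalg.solve(K,[uv[0],uv[1],1.]); o=T[:3,3]
    return o+d*(z-o[2])/d[2]
def w2px(name,p,KT=None):
    K,T=KT or camT(name); q=K@(T[:3,:3].T@(np.asarray(p)-T[:3,3])); return q[:2]/q[2]
def snap(name,f=None):
    im=get_image(name)
    if f: cv2.imwrite('pics/'+f,im[:,:,::-1])
    return im
E
python3 - <<'E'
from h import *
ims=[snap(n) for n in('top','side')]
cv2.imwrite('pics/a.png',cv2.resize(ims[0],(800,600))[:,:,::-1]); cv2.imwrite('pics/b.png',cv2.resize(ims[1],(800,600))[:,:,::-1])
np.set_printoptions(precision=4,suppress=True)
zs=dict(unit=0,slot=.06,cover_hinge=.064,scraper=0,scraper_tip=.01,knob=0,wheel=0,clip_a=0,bracket=0,pot=0,glue=0,tweezers=0)
for t,z in zs.items():
  for c in('top','side'):
    for r in place_of(t,c)[:3]: print(t,c,round(r['p'],2),np.round(r['at']),px2w(c,r['at'],z))
s=manip.read_state();print(s['time'],s['orientation'])
print(get_calibration('wrist')['tool_from_camera'])
print(toolT())
E
```

```text
unit top 0.67 [189. 208.] [0.541  0.1935 0.    ]
unit side 0.78 [197. 182.] [0.5476 0.1933 0.    ]
slot top 0.73 [210. 208.] [0.5388 0.1207 0.06  ]
slot side 0.85 [211. 177.] [0.5373 0.1172 0.06  ]
cover_hinge top 0.77 [161. 215.] [0.5201 0.255  0.064 ]
cover_hinge side 0.86 [175. 150.] [0.5449 0.2788 0.064 ]
scraper top 0.76 [285. 207.] [ 0.537  -0.0887  0.    ]
scraper side 0.76 [269. 241.] [ 0.5206 -0.1033  0.    ]
scraper_tip top 0.81 [242. 202.] [0.5529 0.0358 0.01  ]
scraper_tip side 0.83 [236. 201.] [0.5604 0.0525 0.01  ]
knob top 0.71 [377. 218.] [ 0.4993 -0.3501  0.    ]
knob side 0.97 [354. 307.] [ 0.5069 -0.3552  0.    ]
wheel top 0.63 [365. 162.] [ 0.6628 -0.3225  0.    ]
wheel side 0.68 [385. 259.] [ 0.6663 -0.3154  0.    ]
clip_a top 0.63 [292. 162.] [ 0.6686 -0.1138  0.    ]
clip_a top 0.4 [331. 262.] [ 0.3779 -0.2161  0.    ]
bracket top 0.49 [362. 253.] [ 0.4019 -0.3038  0.    ]
bracket side 0.76 [300. 325.] [ 0.3964 -0.3122 -0.    ]
bracket side 0.36 [316. 220.] [ 0.6589 -0.1239  0.    ]
pot top 0.74 [330. 260.] [ 0.3847 -0.214   0.    ]
pot top 0.68 [328. 157.] [ 0.6818 -0.2168  0.    ]
pot side 0.69 [355. 230.] [ 0.6976 -0.2107  0.    ]
pot side 0.65 [356. 309.] [ 0.505  -0.3615  0.    ]
glue top 0.51 [368. 139.] [ 0.7307 -0.3349  0.    ]
glue side 0.92 [408. 249.] [ 0.7294 -0.3325  0.    ]
tweezers top 0.7 [264. 139.] [ 0.7386 -0.0335  0.    ]
tweezers side 0.59 [312. 185.] [ 0.7631 -0.0227  0.    ]
tweezers side 0.27 [271. 237.] [ 0.5352 -0.096   0.    ]
1.3 [-3.1415  0.      2.7839]
[[ 0.0002 -0.9683 -0.25    0.068 ]
 [ 1.      0.0003 -0.0005 -0.    ]
 [ 0.0006 -0.25    0.9683 -0.163 ]
 [ 0.      0.      0.      1.    ]]
[[-0.9367  0.3502 -0.      0.2188]
 [ 0.3502  0.9367 -0.0001  0.5854]
 [-0.     -0.0001 -1.      0.2227]
 [ 0.      0.      0.      1.    ]]
```

View pics/a.png

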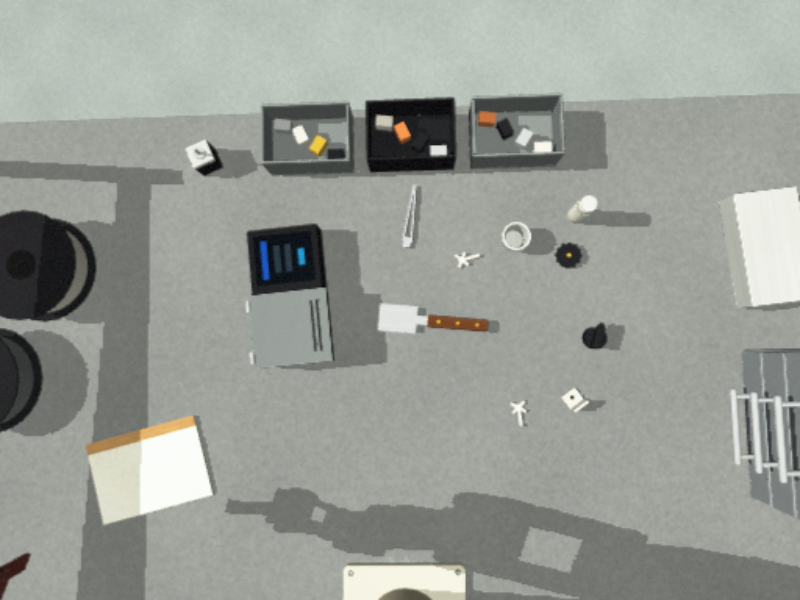

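View pics/b.png

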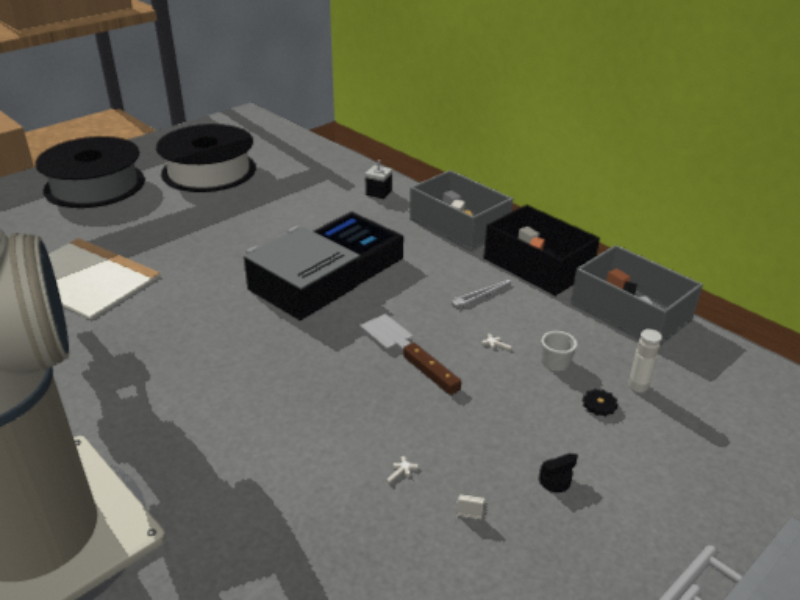

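The top view shows the grey cover at (290,328), hinge on world +y, and the scraper at (435,322) with its blade already facing the slot. The knob is at (595,337). In the side view, the knob's nose points to the right and away from the camera.

```bash
cat >> h.py <<'E'
def down(yawx):  # tool down, tool x axis at world angle yawx(rad)
    c,s=np.cos(yawx),np.sin(yawx); return np.array([[c,s,0],[s,-c,0],[0,0,-1.]])
def move(p,R=None):
    T=toolT(); R=T[:3,:3] if R is None else R
    print('shift',np.round(T[:3,:3].T@(np.array(p)-T[:3,3])*1000,1),'rot',np.round(np.degrees(Ro.from_matrix(T[:3,:3].T@R).as_rotvec()),1))
E
python3 -c "
from h import *
move([.54,.03,.30],down(np.radians(86.5))); print(get_calibration('wrist')['camera_matrix'])"
```

```text
shift [-495.3 -407.8  -77.3] rot [-0.  0. 73.]
[[325.64688517   0.         251.63787636]
 [  0.         325.64688517 192.73395322]
 [  0.           0.           1.        ]]
```

Call:
carry_out(rows=[[-495,-408,-77,0,0,73,-1],[-495,-408,-77,0,0,73,-1],[-495,-408,-77,0,0,73,-1],[-495,-408,-77,0,0,73,-1],[-495,-408,-77,0,0,73,-1],[-495,-408,-77,0,0,73,-1],[-495,-408,-77,0,0,73,-1],[-495,-408,-77,0,0,73,-1],[-495,-408,-77,0,0,73,-1],[-495,-408,-77,0,0,73,-1],[-495,-408,-77,0,0,73,-1],[-495,-408,-77,0,0,73,-1]])

```text
time: 2.3
eef_pos: [0.4678, 0.1536, 0.2828]
orientation: [3.141, -0.0, 1.508]
wrist_force: [0.6, 0.3, 0.2]
opening: 0.999
gripper_force: 0.0
```

```bash
python3 -c "
from h import *
print(manip.read_state()['eef_pos']);move([.54,.03,.30],down(np.radians(86.5)))"
```

```text
[0.46776041 0.1535708  0.28283862]
shift [-118.8   79.9  -17.1] rot [ 0.  -0.  -0.1]
```

Call:
carry_out(rows=[[-119,80,-17,0,0,0,-1],[-119,80,-17,0,0,0,-1],[-119,80,-17,0,0,0,-1],[-119,80,-17,0,0,0,-1],[-119,80,-17,0,0,0,-1],[-119,80,-17,0,0,0,-1]])

```text
time: 2.8
eef_pos: [0.5398, 0.0311, 0.2992]
orientation: [-3.141, -0.0, 1.507]
wrist_force: [0.4, -0.6, -1.0]
opening: 0.998
gripper_force: 0.0
```

Run:
```python
from h import *
np.set_printoptions(precision=4,suppress=True)
KT=camT('wrist'); im=snap('wrist','c.png'); print(toolT()[:3,3])
for t,z in dict(slot=.06,cover_hinge=.064,unit=0,scraper=0,scraper_tip=.01).items():
    for r in place_of(t,'wrist')[:2]: print(t,round(r['p'],2),np.round(r['at']),px2w('wrist',r['at'],z,KT))
for t,z in dict(cover=.068,scraper=.015).items():
    for r in cut_out(t,'wrist')[:2]:
        b=cv2.boxPoints(cv2.minAreaRect(np.argwhere(r['pixels'])[:,::-1].astype(np.float32))); print(t,r['p'],b.tolist()); print(np.array([px2w('wrist',x,z,KT)[:2] for x in b]))
```

```text
[0.5392 0.032  0.299 ]
slot 0.7 [246.  90.] [0.5389 0.1203 0.06  ]
slot 0.48 [239.  34.] [0.5345 0.1808 0.06  ]
unit 0.71 [241.  35.] [ 0.5357  0.1922 -0.    ]
scraper 0.59 [257. 236.] [ 0.5402 -0.0879  0.    ]
scraper_tip 0.72 [259. 153.] [0.5505 0.0378 0.01  ]
scraper_tip 0.5 [240.  34.] [0.535  0.1911 0.01  ]
cover 0.97 [[173.52740478515625, 0.20080947875976562], [292.58624267578125, -16.034488677978516], [306.06494140625, 82.80934143066406], [187.006103515625, 99.04463195800781]]
[[0.4665 0.2177]
 [0.5959 0.2251]
 [0.6081 0.1234]
 [0.4695 0.1143]]
scraper 0.59 [[238.736328125, 281.64605712890625], [243.16510009765625, 153.21258544921875], [279.19122314453125, 154.45489501953125], [274.762451171875, 282.88836669921875]]
[[ 0.5079 -0.1553]
 [ 0.5284  0.0402]
 [ 0.5778  0.0353]
 [ 0.5627 -0.1609]]
```

View pics/c.png

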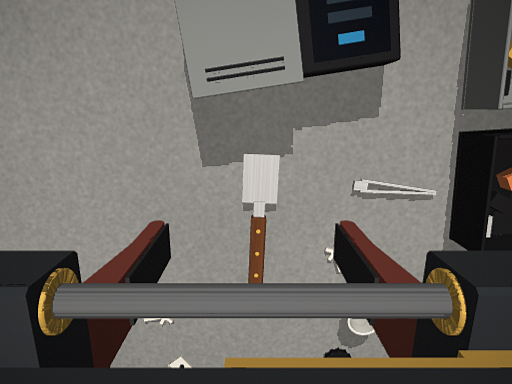

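The wrist view shows the cover's front edge running from (193,97) to (302,81), the blade edge at (243–279,154) and the handle running down to (257,280). The network positions agree with this.

Run:
```python
from h import *
a=px2w('wrist',(193,97),.066);b=px2w('wrist',(302,82),.066);print(a,b,np.degrees(np.arctan2(b[1]-a[1],b[0]-a[0])))
a=px2w('wrist',(193,97),.066);b=px2w('wrist',(178,0),.066);print(np.degrees(np.arctan2(b[1]-a[1],b[0]-a[0])))
move([.5405,-.09,.10],down(np.radians(85)))
move([.5405,-.09,.003],down(np.radians(85)))
```

```text
[0.47563909 0.11747249 0.066     ] [0.60308644 0.12653537 0.066     ] 4.067497057127434
93.20060110543781
shift [-122.4    8.4  199.3] rot [ 0.  -0.   1.6]
shift [-122.4    8.4  296.3] rot [ 0.  -0.   1.6]
```

Call:
carry_out(rows=[[-122,8,150,0,0,1.6,-1],[-122,8,150,0,0,1.6,-1],[-122,8,150,0,0,1.6,-1],[-122,8,150,0,0,1.6,-1],[-122,8,150,0,0,1.6,-1],[-122,8,230,0,0,1.6,-1],[-122,8,270,0,0,1.6,-1],[-122,8,285,0,0,1.6,-1],[-122,8,295,0,0,1.6,-1],[-122,8,295,0,0,1.6,-1]])

```text
time: 4.03
eef_pos: [0.5396, -0.0901, 0.0019]
orientation: [-3.139, -0.0, 1.482]
wrist_force: [0.9, -0.3, 0.6]
opening: 1.0
gripper_force: 0.0
```

```bash
python3 -c "
from h import *
s=manip.read_state();print(s['eef_pos'],s['wrist_force'],s['q'])"
```

```text
[ 0.53958431 -0.09006056  0.00192065] [ 0.87298948 -0.32063008  0.58183211] [-1.87104631e-01  6.56849902e-01  1.89828666e+00 -1.04863059e-04
  5.88791399e-01 -9.84522328e-02]
```

Call:
carry_out(rows=[[0,0,0,0,0,0,1],[0,0,0,0,0,0,1],[0,0,0,0,0,0,1],[0,0,0,0,0,0,1],[0,0,0,0,0,0,1],[0,0,0,0,0,0,1],[0,0,0,0,0,0,1],[0,0,0,0,0,0,1],[0,0,0,0,0,0,1],[0,0,-20,0,0,0,1],[0,0,-50,0,0,0,1],[0,0,-50,0,0,0,1]], force=55)

```text
time: 5.03
eef_pos: [0.5428, -0.0909, 0.0581]
orientation: [3.136, 0.001, 1.482]
wrist_force: [1.6, -1.0, 0.6]
opening: 0.127
gripper_force: 0.0
```

Run:
```python
from h import *
KT=camT('wrist'); im=snap('wrist','d.png'); print(toolT()[:3,3])
for t,z in dict(slot=.06,scraper_tip=.06).items():
    for r in place_of(t,'wrist')[:2]: print(t,round(r['p'],2),np.round(r['at']),px2w('wrist',r['at'],z,KT))
snap('side')
for r in place_of('scraper_tip','side')[:1]: print(r, px2w('side',r['at'],.06))
```

```text
[ 0.54214584 -0.09078495  0.05655396]
scraper_tip 0.86 [247.   1.] [0.55102037 0.02294197 0.06      ]
{'at': [234.3, 201.1], 'p': 0.74} [0.51157154 0.00245132 0.06      ]
```

View pics/d.png

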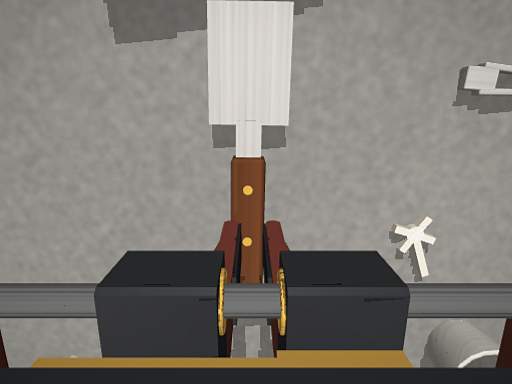

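The shadow sits tight under the blade, and the opening is 0.127, which is 11 mm against a 22 mm handle. The fingers closed too slowly and missed, so the scraper is still on the bench with its handle centred at about column 247. I'll reopen, go down and give the fingers more time.

Call:
carry_out(rows=[[0,0,0,0,0,0,-0.2],[0,0,0,0,0,0,-0.2],[0,0,0,0,0,0,-0.2],[0,0,0,0,0,0,-0.2],[0,0,0,0,0,0,-0.2]])

```text
time: 5.7
eef_pos: [0.5401, -0.0904, 0.054]
orientation: [-3.141, -0.0, 1.482]
wrist_force: [0.0, 0.7, 0.6]
opening: 0.345
gripper_force: 0.0
```

Run:
```python
from h import *
s=manip.read_state();print(s['opening'],s['eef_pos'])
KT=camT('wrist'); snap('wrist')
for t in ['scraper']:
    for r in place_of(t,'wrist')[:2]: print(t,r, px2w('wrist',r['at'],0,KT))
print(px2w('wrist',(247,190),.02,KT),px2w('wrist',(247,241),.02,KT),px2w('wrist',(250,2),.011,KT))
```

```text
0.34528875933459835 [ 0.54008148 -0.09038283  0.05401273]
scraper {'at': [252.0, 210.1], 'p': 0.74} [ 0.54030416 -0.09107431  0.        ]
[ 0.53893371 -0.07139805  0.02      ] [ 0.53577919 -0.1054261   0.02      ] [0.55043034 0.03568972 0.011     ]
```

Call:
carry_out(rows=[[0,-2,0,0,0,0,-0.2],[0,-2,0,0,0,0,-0.2],[0,-2,0,0,0,0,-0.2],[0,-2,20,0,0,0,-0.2],[0,-2,35,0,0,0,-0.2],[0,-2,45,0,0,0,-0.2],[0,-2,52,0,0,0,-0.2],[0,-2,52,0,0,0,1],[0,-2,52,0,0,0,1],[0,-2,52,0,0,0,1],[0,-2,52,0,0,0,1],[0,-2,52,0,0,0,1]], force=55)

```text
time: 6.8
eef_pos: [0.5387, -0.0903, 0.0029]
orientation: [3.14, 0.0, 1.482]
wrist_force: [1.2, 0.1, 0.6]
opening: 0.261
gripper_force: 0.3
```

Call:
carry_out(rows=[[0,0,0,0,0,0,1],[0,0,0,0,0,0,1],[0,0,0,0,0,0,1],[0,0,0,0,0,0,1],[0,0,0,0,0,0,1]])

```text
time: 7.22
eef_pos: [0.5387, -0.0903, 0.0029]
orientation: [3.141, 0.0, 1.482]
wrist_force: [-0.7, -0.4, 6.5]
opening: 0.245
gripper_force: 55.0
```

Run:
```python
from h import *
a=np.radians(93.8);u=np.array([np.cos(a),np.sin(a),0]);S=np.array([.539,.1215,.053])
for d in(-.025,): move(S+u*(d-.127),down(a))
```

```text
shift [ 60.8   5.  -50.1] rot [ 0.1  0.  -8.9]
```

Call:
carry_out(rows=[[0,0,-15,0,0,0,1],[0,0,-35,0,0,0,1],[0,0,-50,0,0,-4,1],[20,2,-50,0,0,-8.9,1],[40,4,-50,0,0,-8.9,1],[61,5,-50,0,0,-8.9,1],[61,5,-50,0,0,-8.9,1],[61,5,-50,0,0,-8.9,1]])

```text
time: 7.88
eef_pos: [0.5483, -0.0292, 0.0521]
orientation: [-3.141, 0.0, 1.639]
wrist_force: [0.0, -0.6, -0.3]
opening: 0.248
gripper_force: 55.0
```

Run:
```python
from h import *
s=manip.read_state();print(s['eef_pos'],s['orientation'],s['opening'],s['gripper_force'])
ims=snap('side')
for t in('scraper_tip','slot'):
  for r in place_of(t,'side')[:2]: print(t,r,px2w('side',r['at'],.06))
a=np.radians(93.8);u=np.array([np.cos(a),np.sin(a),0]);S=np.array([.539,.1215,.06])
print('expected tip',w2px('side',S-u*.025),'slot',w2px('side',S))
c=ims[130:260,150:310]; cv2.imwrite('pics/e.png',cv2.resize(c,None,fx=4.5,fy=4.5,interpolation=cv2.INTER_CUBIC)[:,:,::-1])
```

```text
[ 0.54833708 -0.0292433   0.05211236] [-3.14102257e+00  3.87661207e-05  1.63919083e+00] 0.2475642521041303 54.99796807765961
scraper_tip {'at': [215.7, 178.4], 'p': 0.79} [0.5401879  0.10373441 0.06      ]
scraper_tip {'at': [174.1, 153.9], 'p': 0.63} [0.53360807 0.26739379 0.06      ]
slot {'at': [211.0, 177.2], 'p': 0.64} [0.53504282 0.11563786 0.06      ]
expected tip [217.72579819 179.53209395] slot [210.73437809 175.63395847]
```

View pics/e.png

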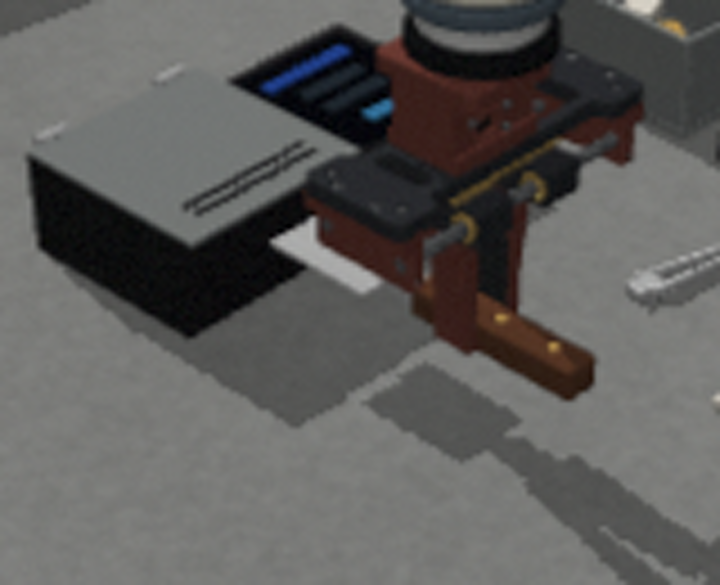

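The side crop shows the blade level, with its tip about 20 mm short of the gap under the cover's free edge, at around (275,240). I'll insert it now.

Call:
carry_out(rows=[[8,0,-0.5,0,0,0,1],[16,0,-0.5,0,0,0,1],[24,0,-0.5,0,0,0,1],[32,0,-0.5,0,0,0,1],[40,0,-0.5,0,0,0,1],[48,0,-0.5,0,0,0,1],[56,0,-0.5,0,0,0,1],[62,0,-0.5,0,0,0,1],[62,0,-0.5,0,0,0,1]])

```text
time: 8.78
eef_pos: [0.5444, 0.0332, 0.0528]
orientation: [-3.142, -0.0, 1.638]
wrist_force: [0.4, 0.0, -1.6]
opening: 0.244
gripper_force: 55.0
```

Run:
```python
from h import *
s=manip.read_state();print(s['eef_pos'],s['wrist_force'])
im=snap('side'); c=im[130:260,150:310]; cv2.imwrite('pics/f.png',cv2.resize(c,None,fx=4.5,fy=4.5,interpolation=cv2.INTER_CUBIC)[:,:,::-1])
for p in range(5,115,5): print([int(round(99*(1-np.cos(np.radians(p))))),int(round(-4-99*np.sin(np.radians(p))))],end=' ')
```

```text
[0.54440373 0.03323049 0.05277048] [ 0.38166304  0.0200246  -1.56228992]
[0, -13] [2, -21] [3, -30] [6, -38] [9, -46] [13, -53] [18, -61] [23, -68] [29, -74] [35, -80] [42, -85] [49, -90] [57, -94] [65, -97] [73, -100] [82, -101] [90, -103] [99, -103] [108, -103] [116, -101] [125, -100] [133, -97]
```

View pics/f.png

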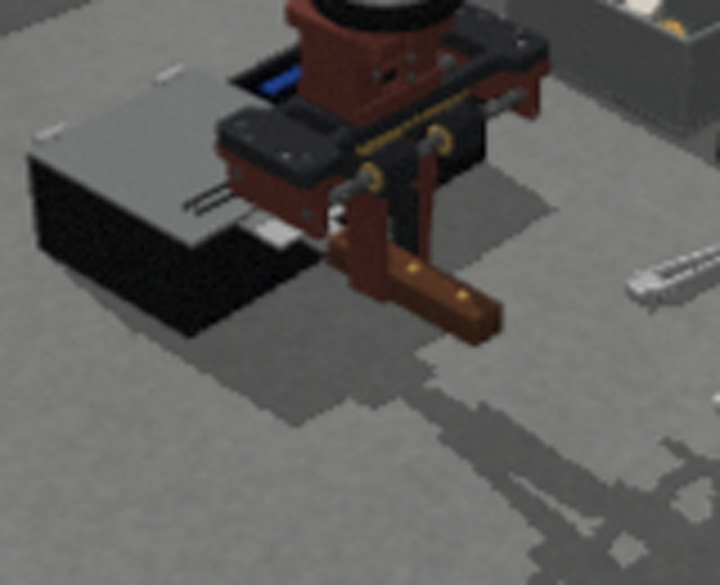

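The blade is now under the cover's free edge, at around (270,225), with no contact force. Next I'll lift along an arc about the hinge.

Call:
carry_out(rows=[[0,0,-13,0,0,0,1],[2,0,-21,0,0,0,1],[3,0,-30,0,0,0,1],[6,0,-38,0,0,0,1],[9,0,-46,0,0,0,1],[13,0,-53,0,0,0,1],[18,0,-61,0,0,0,1],[23,0,-68,0,0,0,1],[29,0,-74,0,0,0,1],[35,0,-80,0,0,0,1]])

```text
time: 9.67
eef_pos: [0.5421, 0.0675, 0.1334]
orientation: [3.141, -0.0, 1.637]
wrist_force: [-0.6, 0.7, -2.3]
opening: 0.248
gripper_force: 55.0
```

Run:
```python
from h import *
s=manip.read_state();print(s['eef_pos'],s['wrist_force'])
im=snap('side'); c=im[110:240,150:310]; cv2.imwrite('pics/g.png',cv2.resize(c,None,fx=4.5,fy=4.5,interpolation=cv2.INTER_CUBIC)[:,:,::-1])
```

```text
[0.5421369  0.06752386 0.13343233] [-0.62897184  0.6680026  -2.31982201]
```

View pics/g.png

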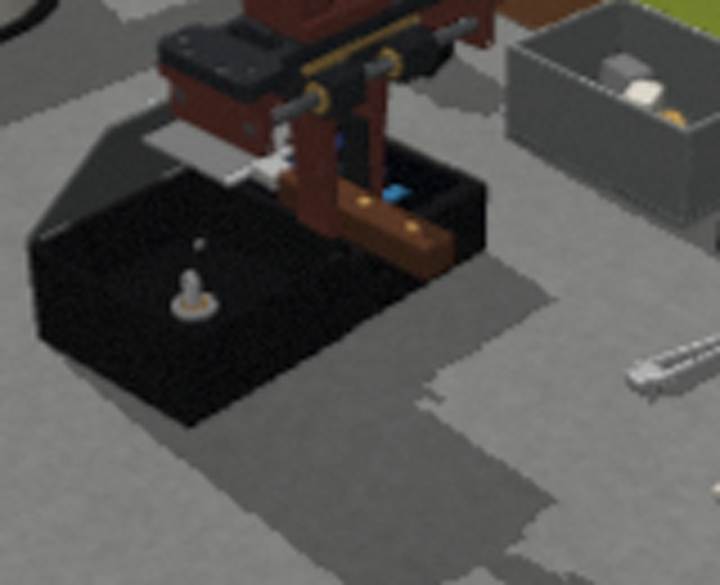

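The cover is raised to about 50° on the blade, and the shaft shows in the well at (190,290). I'll carry on over the top.

Call:
carry_out(rows=[[7,0,-5,0,0,0,1],[14,0,-10,0,0,0,1],[22,0,-14,0,0,0,1],[30,0,-17,0,0,0,1],[38,0,-20,0,0,0,1],[47,0,-21,0,0,0,1],[55,0,-23,0,0,0,1],[64,0,-23,0,0,0,1],[73,0,-23,0,0,0,1],[82,0,-22,0,0,0,1],[92,0,-20,0,0,0,1],[102,0,-17,0,0,0,1]])

```text
time: 10.72
eef_pos: [0.5354, 0.1696, 0.1496]
orientation: [3.141, -0.0, 1.637]
wrist_force: [-0.3, -0.4, -0.9]
opening: 0.247
gripper_force: 55.0
```

Run:
```python
from h import *
s=manip.read_state();print(s['eef_pos'],s['wrist_force'],s['time'])
im=snap('side'); c=im[110:240,130:310]; cv2.imwrite('pics/i.png',cv2.resize(c,None,fx=3,fy=3,interpolation=cv2.INTER_CUBIC)[:,:,::-1])
```

```text
[0.53541611 0.16964896 0.14960114] [-0.26367331 -0.44445187 -0.87554858] 10.7167
```

View pics/i.png

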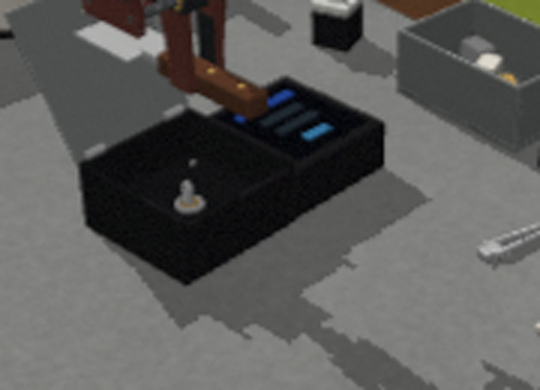

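The cover now lies fully open on the +y side, at the upper left. Next I'll take the scraper back and lay it down where it was.

Run:
```python
from h import *
move([.54,-.09,.0035])
```

```text
shift [-260.8  -12.4  145.3] rot [0. 0. 0.]
```

Call:
carry_out(rows=[[-40,0,0,0,0,0,1],[-80,0,0,0,0,0,1],[-120,0,0,0,0,0,1],[-160,0,0,0,0,0,1],[-200,0,0,0,0,0,1],[-240,0,0,0,0,0,1],[-258,-12,40,0,0,0,1],[-258,-12,80,0,0,0,1],[-258,-12,115,0,0,0,1],[-258,-12,130,0,0,0,1],[-258,-12,138,0,0,0,1],[-258,-12,143,0,0,0,1]])

```text
time: 11.77
eef_pos: [0.54, -0.0894, 0.0055]
orientation: [-3.14, -0.0, 1.637]
wrist_force: [-0.7, -0.4, -1.1]
opening: 0.246
gripper_force: 55.0
```

Run:
```python
from h import *
s=manip.read_state();print(s['eef_pos'],s['wrist_force'],s['time'])
snap('top')
for r in place_of('knob','top')[:2]: print(r)
r=cut_out('knob','top'); print(r and r[0]['rect'])
```

```text
[ 0.54003701 -0.08942558  0.00546744] [-0.69903409 -0.42981639 -1.13100781] 11.7667
{'at': [263.3, 137.5], 'p': 0.66}
[373.6, 209.8, 15.2, 12.2]
```

Call:
carry_out(rows=[[0,0,2.5,0,0,0,1],[0,0,2.5,0,0,0,0],[0,0,2.5,0,0,0,0],[0,0,2.5,0,0,0,0],[0,0,2.5,0,0,0,0],[0,0,2.5,0,0,0,0],[0,0,2.5,0,0,0,0],[0,0,-20,0,0,0,0],[0,0,-60,0,0,0,0],[0,0,-100,0,0,0,0],[0,0,-140,0,0,0,0]])

```text
time: 12.83
eef_pos: [0.5399, -0.0895, 0.148]
orientation: [-3.14, -0.0, 1.637]
wrist_force: [-0.2, -0.1, -0.4]
opening: 0.5
gripper_force: 0.0
```

Run:
```python
from h import *
s=manip.read_state();print(s['eef_pos'],s['opening'],s['time'])
move([.50,-.34,.20])
```

```text
[ 0.53986156 -0.08948579  0.14795612] 0.499507937533679 12.8333
shift [-247.3  -56.4  -52.1] rot [0. 0. 0.]
```

Call:
carry_out(rows=[[-40,-10,-25,0,0,0,0],[-80,-20,-52,0,0,0,0],[-120,-30,-52,0,0,0,0],[-160,-40,-52,0,0,0,0],[-200,-50,-52,0,0,0,0],[-247,-56,-52,0,0,0,0],[-247,-56,-52,0,0,0,0],[-247,-56,-52,0,0,0,0]])

```text
time: 13.5
eef_pos: [0.5005, -0.3433, 0.1988]
orientation: [3.141, 0.001, 1.633]
wrist_force: [-1.2, 0.9, -0.8]
opening: 0.497
gripper_force: 0.0
```

Run:
```python
from h import *
KT=camT('wrist'); im=snap('wrist')
for r in place_of('knob','wrist')[:2]: print(r, px2w('wrist',r['at'],0,KT))
R=cut_out('knob','wrist')
if R:
  m=R[0]['pixels']; x,y,w,h=[int(v) for v in R[0]['rect']]; print(R[0]['rect'],m.sum())
  c=im[max(0,y-15):y+h+15,max(0,x-15):x+w+15]; print('crop origin',max(0,x-15),max(0,y-15))
  c=np.clip(c.astype(float)*2,0,255).astype(np.uint8)
  cv2.imwrite('pics/k.png',cv2.resize(c,None,fx=5,fy=5,interpolation=cv2.INTER_CUBIC)[:,:,::-1])
```

```text
{'at': [251.9, 180.1], 'p': 0.6} [ 0.50144331 -0.35430942  0.        ]
[236.9, 164.5, 42.9, 36.7] 1234
crop origin 221 149
```

View pics/k.png

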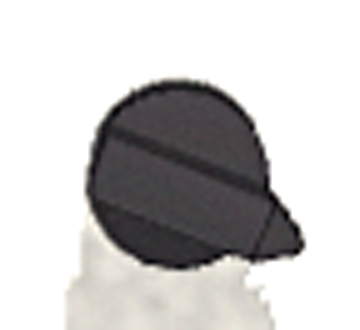

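The crop shows the bar running lower-right with its nose tip at (302,243) in the crop, which is image (281.4,197.6). The back end's middle is at about image (241.5,181.5).

Run:
```python
from h import *
KT=camT('wrist')
P=lambda a,b:px2w('wrist',(221+a/5,149+b/5),.034,KT)
n=P(302,243);b=P(101,162);d=n-b;L=np.linalg.norm(d);print(n,b,L,np.degrees(np.arctan2(d[1],d[0])))
for a in((P(110,128),P(265,190)),(P(95,197),P(255,250))): e=a[1]-a[0];print(np.degrees(np.arctan2(e[1],e[0])),(a[0]+a[1])/2)
print('centre by nose',n-d/L*.028)
print('skirt c', px2w('wrist',(221+178/5,149+174/5),.018,KT))
```

```text
[ 0.53290876 -0.35818046  0.034     ] [ 0.49010328 -0.34373292  0.034     ] 0.04517787267729062 -18.65036524676815
-18.383519561059753 [ 0.50789697 -0.34193848  0.034     ]
-15.043812448576336 [ 0.50627952 -0.35578141  0.034     ]
centre by nose [ 0.5063791  -0.34922627  0.034     ]
skirt c [ 0.50654966 -0.34884088  0.018     ]
```

Run:
```python
from h import *
R=down(np.radians(163)); move([.5064,-.349,.10],R); move([.5064,-.349,.0205],R)
```

```text
shift [-11.    5.   98.3] rot [  0.   -0.1 -69.2]
shift [-11.1   5.1 177.8] rot [  0.   -0.1 -69.2]
```

Call:
carry_out(rows=[[-11,5,30,0,0,-69,0],[-11,5,60,0,0,-69,0],[-11,5,80,0,0,-69,0],[-11,5,100,0,0,-69,0],[-11,5,110,0,0,-69,0],[-11,5,120,0,0,-69,0],[-11,5,130,0,0,-69,0],[-11,5,130,0,0,-69,0],[-11,5,130,0,0,-69,0],[-11,5,130,0,0,-69,0],[-11,5,130,0,0,-69,0]])

```text
time: 14.57
eef_pos: [0.5072, -0.3481, 0.0687]
orientation: [3.141, -0.001, 2.847]
wrist_force: [-0.2, 0.8, 0.3]
opening: 0.502
gripper_force: 0.0
```

Run:
```python
from h import *
R=down(np.radians(163)); print(toolT()[:3,3]); move([.5064,-.349,.0205],R)
KT=camT('wrist'); im=snap('wrist')
for r in place_of('knob','wrist')[:2]: print(r, px2w('wrist',r['at'],0,KT))
print(w2px('wrist',[.5064,-.349,0],KT),w2px('wrist',[.5332,-.3572,.034],KT))
R=cut_out('knob','wrist'); print([r['rect'] for r in R])
```

```text
[ 0.50724571 -0.34812866  0.06868216]
shift [ 0.5 -1.1 48.2] rot [ 0.  -0.   0.1]
{'at': [238.0, 206.0], 'p': 0.98} [ 0.50612137 -0.35848968  0.        ]
[250.33526315 202.77653375] [250.09049751 257.873675  ]
[[209.8, 178.7, 59.1, 80.5]]
```

Run:
```python
from h import *
KT=camT('wrist'); im=snap('wrist'); T=toolT(); print(T[:3,3])
print([ (r['at'],r['p']) for r in place_of('knob','wrist')[:1]])
m=cut_out('knob','wrist')[0]['pixels'].astype(np.uint8)
for row in range(178,262,6):
    c=np.where(m[row])[0]; print(row,c.min() if len(c) else None,c.max() if len(c) else None)
# where TCP axis points at z=.018,.034 project
for z in(.0,.018,.034): print(z,w2px('wrist',[T[0,3],T[1,3],z],KT))
g=im.mean(2); print(np.round(g[170:270:10,195:290:4]).astype(int))
```

```text
[ 0.50706338 -0.34946245  0.06888753]
[([237.9, 206.7], 0.91)]
178 240 246
184 226 259
190 221 265
196 218 268
202 216 270
208 214 271
214 215 272
220 216 271
226 219 267
232 224 262
238 231 253
244 231 253
250 233 251
256 236 246
0.0 [251.38299832 203.4161446 ]
0.018 [251.35384993 210.77982272]
0.034 [251.3238504  218.35852124]
[[157 158 161 158 155 158 158 157 161 162 153 157 160 159 167 163 154 157
  161 164 167 165 166 162]
 [155 160 160 159 167 161 161 164 166 170  84  20   3  17  91 168 159 156
  159 160 166 162 160 159]
 [113 108 111 111 113 119 124   9  34  33  19  20  17  19  18  40  38  17
  170 157 155 157 158 163]
 [112 113 118 119 117 127  29  31  28  24  38  38  39  38  39  38  39  39
   41 166 156 158 160 165]
 [118 112 115 112 112  27  31  28  30  20  37  39  40  37  39  40  39  39
   39  13 165 164 160 157]
 [109  82  95 118 111  92  30  30  32  20  36  37  38  39  40  40  40  40
   39 167 166 158 161 162]
 [ 48  49  39  22 117 115 120  24  28  19  39  40  38  39  38  39  40  22
  163 162 157 158 162 161]
 [ 50  35  23  19 119 111 161 161 161  73  38  37  40  40  29 171 167 160
  156 156 161 162 160 162]
 [ 37  21  15  18 130 161 156 165 166 180  38  39  39  39 118 165 160 159
  160 158 162 155 157 169]
 [ 22  15  18  14 182 168 164 169 172 166 162  99  42 164 161 158 154 158
  165 159 155 158 159 160]]
```

The mask shows the knob 5 mm to −y of the tool axis, with skirt columns 214–272 against an axis at 251. I'll correct that, go down and close.

Call:
carry_out(rows=[[1,-5,10,0,0,0,0],[1,-5,25,0,0,0,0],[1,-5,38,0,0,0,0],[1,-5,46,0,0,0,0],[1,-5,48,0,0,0,0],[1,-5,48,0,0,0,1],[1,-5,48,0,0,0,1],[1,-5,48,0,0,0,1],[1,-5,48,0,0,0,1],[1,-5,48,0,0,0,1],[1,-5,48,0,0,0,1],[1,-5,48,0,0,0,1]], force=45)

```text
time: 15.87
eef_pos: [0.5047, -0.3551, 0.0213]
orientation: [-3.141, 0.001, 2.841]
wrist_force: [-0.3, 0.9, 4.2]
opening: 0.156
gripper_force: 45.0
```

Call:
carry_out(rows=[[0,0,0,0,0,0,1],[0,0,0,0,0,0,1],[0,0,0,0,0,0,1],[0,0,0,0,0,0,1]])

```text
time: 16.2
eef_pos: [0.5047, -0.3551, 0.0214]
orientation: [-3.141, 0.001, 2.841]
wrist_force: [0.1, 0.1, 6.2]
opening: 0.154
gripper_force: 45.0
```

Run:
```python
from h import *
move([.595,.194,.115],down(np.radians(183.8)))
```

```text
shift [ 76.  551.2 -93.9] rot [ -0.   0. -21.]
```

Call:
carry_out(rows=[[0,0,-40,0,0,0,1],[0,0,-80,0,0,0,1],[0,0,-120,0,0,0,1]])

```text
time: 16.45
eef_pos: [0.5035, -0.3542, 0.141]
orientation: [3.141, -0.003, 2.841]
wrist_force: [1.1, -1.4, 0.0]
opening: 0.159
gripper_force: 45.0
```

Call:
carry_out(rows=[[76,551,26,0,0,-21,1],[76,551,26,0,0,-21,1],[76,551,26,0,0,-21,1],[76,551,26,0,0,-21,1],[76,551,26,0,0,-21,1],[76,551,26,0,0,-21,1],[76,551,26,0,0,-21,1],[76,551,26,0,0,-21,1],[76,551,26,0,0,-21,1],[76,551,26,0,0,-21,1],[76,551,26,0,0,-21,1],[76,551,26,0,0,-21,1]])

```text
time: 17.45
eef_pos: [0.5851, 0.14, 0.1171]
orientation: [-3.141, -0.0, -3.075]
wrist_force: [0.3, -0.3, 0.2]
opening: 0.152
gripper_force: 45.0
```

Run:
```python
from h import *
print(toolT()[:3,3]); move([.595,.194,.115],down(np.radians(183.8)))
```

```text
[0.58514222 0.14000912 0.11712891]
shift [-13.4  53.2   2.1] rot [-0. -0.  0.]
```

Call:
carry_out(rows=[[-13,53,2,0,0,0,1],[-13,53,2,0,0,0,1],[-13,53,2,0,0,0,1],[-13,53,2,0,0,0,1],[-13,53,2,0,0,0,1],[-13,53,2,0,0,0,1]])

```text
time: 17.95
eef_pos: [0.5946, 0.1899, 0.1153]
orientation: [-3.141, -0.001, -3.077]
wrist_force: [-0.0, -0.2, -0.3]
opening: 0.157
gripper_force: 45.0
```

Run:
```python
from h import *
KT=camT('wrist'); im=snap('wrist'); print(toolT()[:3,3])
rs=place_of('shaft_top','wrist')
for r in rs[:2]: print(r, px2w('wrist',r['at'],.043,KT))
for r in place_of('knob','wrist')[:1]: print(r)
print([r['rect'] for r in cut_out('knob','wrist')[:2]])
print('knob tip/origin exp', w2px('wrist',toolT()[:3,3]-[0,0,.02],KT))
u,v=[int(round(t)) for t in (rs[0]['at'] if rs else w2px('wrist',[.534,.194,.043],KT))]; print('c',u,v)
a=im[v-20:v+20,u-20:u+20]; A=cv2.resize(np.clip(a*1.5,0,255).astype(np.uint8),(480,480),interpolation=cv2.INTER_CUBIC)
B=np.clip(cv2.resize(im,(320,240)).astype(float)*2,0,255).astype(np.uint8); B=cv2.copyMakeBorder(B,0,240,0,0,cv2.BORDER_CONSTANT)
cv2.imwrite('pics/s.png',np.hstack([A,B])[:,:,::-1])
```

```text
[0.59473168 0.18991141 0.11542876]
{'at': [261.7, 120.8], 'p': 0.67} [0.53444834 0.19293365 0.043     ]
{'at': [247.7, 228.4], 'p': 0.84}
[[215.8, 196.5, 65.8, 84.6], [249.6, 107.6, 18.8, 24.8]]
knob tip/origin exp [252.88778535 227.4620862 ]
c 262 121
```

View pics/s.png

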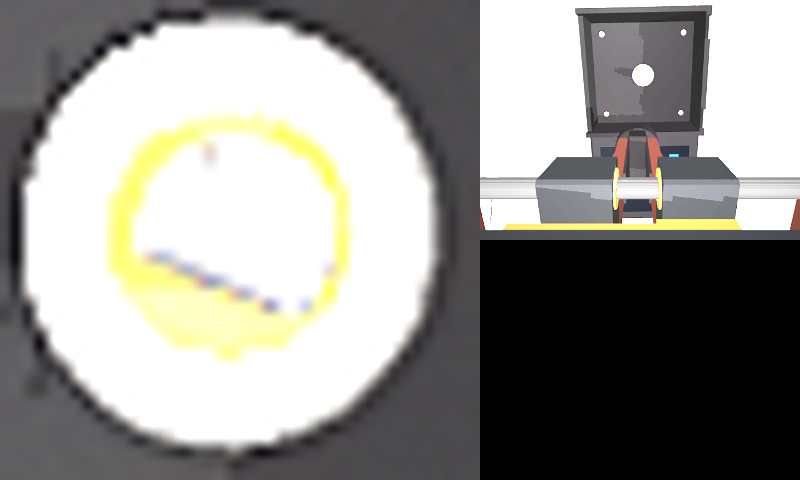

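The crop shows the D-shaft's flat edge from (150,255) to (275,308), facing down-left, so the tool needs about +23° about its z. The shaft centre is at image (261.3,120.6). I'll remeasure now that the arm has settled, taking the shaft relative to the knob in hand.

Run:
```python
from h import *
for k in range(2):
    KT=camT('wrist'); T=toolT(); im=snap('wrist')
    rs=place_of('shaft_top','wrist')[:1]
    for r in rs: p=px2w('wrist',r['at'],.043,KT); print(r['at'],p,'tool',(T[:3,:3].T@(p-T[:3,3]))*1000)
    r=place_of('knob','wrist')[0]; p=px2w('wrist',r['at'],T[2,3]-.021,KT); print('knob',r['at'],'tool',(T[:3,:3].T@(p-T[:3,3]))*1000)
    m=cut_out('knob','wrist')[0]['pixels']
    print([(row,np.where(m[row])[0][[0,-1]].tolist()) for row in range(200,285,10) if m[row].any()])
# collar centre by threshold
u,v=262,121; g=im[v-30:v+30,u-30:u+30].mean(2); _,l,st,c=cv2.connectedComponentsWithStats((g>100).astype(np.uint8)); i=1+np.argmax(st[1:,4]); 
px=c[i]+[u-30,v-30]; p=px2w('wrist',px,.021,KT); print('collar',px,st[i],p,'tool',(T[:3,:3].T@(p-T[:3,3]))*1000)
```

```text
[259.5, 120.3] [0.53470748 0.19199105 0.043     ] tool [60.0878533   5.38176184 72.56863837]
knob [248.0, 230.5] tool [-2.9119624  -2.34530244 21.00029169]
[(200, [238, 265]), (210, [226, 277]), (220, [221, 282]), (230, [238, 265]), (240, [238, 265]), (250, [238, 265]), (260, [238, 264]), (270, [238, 264]), (280, [238, 264])]
[258.7, 119.5] [0.5341391  0.19214087 0.043     ] tool [60.64182673  4.81203106 72.49469235]
knob [249.1, 228.0] tool [-1.31415836 -1.68091292 21.00006606]
[(200, [237, 267]), (210, [225, 278]), (220, [221, 283]), (230, [238, 286]), (240, [238, 265]), (250, [238, 265]), (260, [238, 264]), (270, [239, 265]), (280, [239, 264])]
collar [258.65876289 119.07731959] [ 10  11  35  36 970] [0.53448128 0.19259507 0.021     ] tool [60.27148546  5.24284215 94.49470666]
```

Run:
```python
from h import *
KT=camT('wrist'); T=toolT(); snap('wrist')
m=cut_out('knob','wrist')[0]['pixels']; rows=[np.where(m[:,c])[0][0] for c in range(248,257)]; print(rows)
top=np.mean(rows)
for xk in(-4,-2,0,2,4): print(xk,w2px('wrist',T[:3,3]+T[:3,:3]@np.array([xk+20,0,21])/1000,KT)[1])
S=np.array([.5345,.1927]); R=T[:3,:3]@Ro.from_rotvec([0,0,np.radians(23)]).as_matrix()
for xk in(-2,0,2):
    o=R@np.array([xk/1000,0,0]); print(xk); move([S[0]-o[0],S[1]-o[1],.075],R)
```

```text
[np.int64(197), np.int64(197), np.int64(197), np.int64(197), np.int64(197), np.int64(197), np.int64(197), np.int64(197), np.int64(197)]
-4 200.23463056969607
-2 196.94610467398445
0 193.64029454359513
2 190.31706355260366
4 186.97627363130692
-2
shift [62.   5.8 40.4] rot [-0.  0. 23.]
0
shift [60.2  5.  40.4] rot [-0.  0. 23.]
2
shift [58.4  4.2 40.4] rot [-0.  0. 23.]
```

Call:
carry_out(rows=[[20,2,0,0,0,7,1],[40,4,0,0,0,14,1],[62,6,0,0,0,21,1],[62,6,0,0,0,23,1],[62,6,15,0,0,23,1],[62,6,30,0,0,23,1],[62,6,40,0,0,23,1],[62,6,46,0,0,23,1],[62,6,46,0,0,23,1],[62,6,46,0,0,23,1]])

```text
time: 19.48
eef_pos: [0.5327, 0.1936, 0.0693]
orientation: [-3.141, -0.0, 2.807]
wrist_force: [-0.5, -0.3, -0.2]
opening: 0.153
gripper_force: 45.0
```

Call:
carry_out(rows=[[0,0,2,0,0,0,1],[0,0,4,0,0,0,1],[0,0,6,0,0,0,1],[0,0,7,0,0,0,1],[0,0,8,0,0,0,1],[0,0,9,0,0,0,1],[0,0,9,0,0,0,1]])

```text
time: 20.07
eef_pos: [0.5326, 0.1935, 0.0603]
orientation: [-3.141, -0.0, 2.806]
wrist_force: [0.0, 0.1, -0.2]
opening: 0.157
gripper_force: 45.0
```

Call:
carry_out(rows=[[0,0,2,0,0,0,1],[0,0,4,0,0,0,1],[0,0,6,0,0,0,1],[0,0,8,0,0,0,1],[0,0,9,0,0,0,1],[0,0,10,0,0,0,1],[0,0,11,0,0,0,1],[0,0,11,0,0,0,1]])

```text
time: 20.73
eef_pos: [0.5326, 0.1935, 0.0492]
orientation: [-3.141, -0.0, 2.807]
wrist_force: [0.1, 0.7, 0.2]
opening: 0.156
gripper_force: 45.0
```

Call:
carry_out(rows=[[0,0,1,0,0,0,1],[0,0,2,0,0,0,1],[0,0,3,0,0,0,1],[0,0,4,0,0,0,1],[0,0,4,0,0,0,1],[0,0,4,0,0,0,1]])

```text
time: 21.23
eef_pos: [0.5328, 0.1936, 0.0457]
orientation: [3.141, 0.0, 2.806]
wrist_force: [-1.7, -0.3, 5.0]
opening: 0.155
gripper_force: 45.0
```

Call:
carry_out(rows=[[0,0,1,0,0,0,1],[0,0,2,0,0,0,1],[0,0,3,0,0,0,1],[0,0,4,0,0,0,1],[0,0,4,0,0,0,1],[0,0,4,0,0,0,1]])

```text
time: 21.73
eef_pos: [0.5331, 0.1937, 0.0437]
orientation: [3.141, 0.001, 2.807]
wrist_force: [-6.3, -1.2, 24.6]
opening: 0.153
gripper_force: 45.0
```

Call:
carry_out(rows=[[0,0,-0.7,0,0,0,1],[0,0,-0.7,0,0,0,1],[0,0,-0.7,0,0,0,1],[0,0,-0.7,0,0,0,1],[0,0,-0.7,0,0,0,1],[0,0,-0.7,0,0,0,1]])

```text
time: 22.23
eef_pos: [0.533, 0.1937, 0.0438]
orientation: [3.141, 0.001, 2.807]
wrist_force: [-4.2, -1.1, 19.0]
opening: 0.153
gripper_force: 45.0
```

Run:
```python
from h import *
s=manip.read_state();print(s['eef_pos'],s['wrist_force'],s['gripper_force'])
print(manip.job_done())
```

```text
[0.53299686 0.1936828  0.04381603] [-4.22532072 -1.12124709 18.96863003] 45.00526785850525
the job is handed in; nothing more can be done
None
```

I handed the job in at 22 s, but it returned no verdict: the cover lies open, the scraper was laid back on the bench (not re-imaged after release), and the knob is home on the shaft, gripped at 45 N and pressed to the stop at about 19 N.

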